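# Free the seized slide bolt of a sample case

### The job

The rusty slide bolt that holds the blue lid of the sample case down has seized. Work it loose with back-and-forth strokes on its upright knob, pressing each stroke firmly against its stop both ways but never forcing it, until it runs, then draw it fully out (away from the lid) so that the lid springs ajar. Leave everything else on the bench where it stands.

Things in the scene. Friction and masses are not known exactly. Their poses are not given: they have to be found in the camera images.
- case: Grey sample case on a dark steel foot plate 170 (x) x 390 (y) x 8 mm, fixed to the bench; origin at the centre of the plate's underside. In its own axes: the box with the blue lid takes the +y end (y 30 to 180 mm, lid top z = 80 mm, rusty staple on it up to 104 mm), hinged along its +x edge; a pedestal on the -y end carries the bolt, which opens along -y.
- guides (a point): Point on the bolt's axis (x = -30, y = 0, z = 88 mm in the case's axes, which it shares). The bolt, a round rusty bar 14 mm thick and 195 mm long, runs along y through three fixed guide straps, each 14 mm long (in y) and 36 mm wide, tops 14 mm above this point, centred at y = 0, -52 and -178 mm. The bolt's inner end (+y) lies over the lid and holds it down.
- bolt: The bolt with its upright rusty knob; origin in the knob, a cylinder 18 mm across, from 24 mm below to 26 mm above it, on its axis, 32 mm above the bolt's axis and 120 mm above the bench; at y = -85 mm in the case's axes with the bolt home. To be pushed from either side; above the straps (18 mm below the origin) all is free. Over 60 N on it spoils the bolt.
- draw (a joint): How far the bolt is drawn out, m: 0 home, 0.068 end stop; starts near 0.019. Friction about 5 N. Seized: an outward push ends in a jam (0.02 to 0.047); pushed back in until it jams there too (10 to 35 mm), it next goes about 6 mm further out. Each way press 15 to 25 N, repeatedly: it creeps the last 2 to 4 mm. After an unknown number of such pairs (up to 5) it runs to the end stop.
- lid (a joint): Opening angle of the lid, rad: 0 shut. A weak spring lifts it to about 0.6 rad by itself as soon as the bolt is clear of it (bolt drawn out some 0.054); it is held down until then.
- beaker: Glass beaker 70 mm across, 86 mm tall, standing; origin at the centre of its underside. Bystander.
- rack: Small wooden vial rack 50 x 120 x 50 mm, empty; origin at the centre of its underside. Bystander.
- tape: Roll of paper tape 82 mm across, 19 mm tall, lying flat; origin at the centre of its underside. Bystander.

How it is judged:
By the outcome, as a careful person would: the job done as asked, in the order asked, and still so for the second after the job is handed in, with the robot touching nothing.
It also fails if it takes over 64 s, if anything falls off the work surface, if the arm or the gripper's body presses on something with over 40 N, if the wrist force passes 120 N, or if a joint passes its speed limit or range.

### The arm

A 7-joint arm with a two-finger parallel gripper is mounted at the origin on a cart in front of the work surface, level with it; the furniture and walls round the work are solid. World frame = base frame: x ahead of the robot, y to its left, z up, the work surface at z = 0. Lengths are in m, angles in degrees, forces in N, time in s.
With the tool pointing down it reaches from about 0.35 to 0.9 m from the base axis. Payload 19.9 kg.
Tool frame: the origin (TCP) lies midway between the tips of the shut fingers; the grasp point (between the pads) lies 19 mm behind it; z points along the fingers, y is the direction in which the jaws open and shut (so a half turn about z gives the same grasp; the last joint's range is limited). The gripper opens to 94 mm and grips with 3 to 60 N. Pads are 16 mm wide; open, the fingers measure 119 mm over their backs; the gripper's body (75 mm by 177 mm) begins 78 mm behind the grasp point.
Start: joints at [-70.904, 23.915, -0.59, 92.452, 0.269, 63.638, -3.037], TCP at [0.229, 0.582, 0.205] pointing down, gripper open.
Joint ranges: [-161.28, 161.28], [-22.2, 115.67], [-73.04, 71.86], [3.21, 147.25], [-68.34, 248.33], [10.77, 114.83], [-161.83, 161.83]. Speed limits (degrees/s): [108.29, 108.29, 136.94, 136.94, 172.46, 172.46, 172.46].

### API

Orientations are given as [roll, pitch, yaw] about the fixed x, y, z axes, in that order (R = Rz(yaw) Ry(pitch) Rx(roll)).
In Python, from cell import env gives the robot as it stands.
- The arm moves only by the tool play_rows, never from a script. Its argument "deltas" is a list of rows, each a list of 6 numbers: the shift along the world's x, y, z in cm, then the turn, a rotation vector about the world's x, y, z in rad. A call has 1 to 8 rows; each row shifts and turns the pose as measured when the row begins; what a row does not reach is not made up. A row lasts 1/8 s, in which the tool goes at most 62.5 mm and 10.7 degrees, less where a joint would pass 70% of its speed; a pose out of reach is approached as far as the arm can. A call with a gripper value outside its range is refused whole. "hand" is the gripper's target within -1 to 1 (fully open at 1, half-way at 0, shut at -1), set as the call begins (left out, the last holds). The fingers move at their own pace and stop on an object; "force" is the grip in N (left out, the last holds). Time passes only in rows, so rows that do not move let the fingers close. It gives the time, the measured TCP pose, the force and the opening at its end, in the units of the state.
- env.sense(): the state, without advancing time (a new reading comes with each control period).
- env.capture(name): name is "scene" or "side" or "wrist"; returns a dict with "color" (420x560x3 uint8, red, green, blue), "mtx" (3x3 intrinsics, pixels), "position" and "attitude" of the camera in the world. Camera axes: x right, y up, looking along -z (the intrinsics and any distortion apply to the point x, -y, -z); pixel columns grow to the right and rows downward; lengths in m; the calibration is good to about 2 mm. A picture is of the moment at which its call begins. There is no depth.
- env.job_done(): hands the job in, once; it reports no verdict.
The state is a dict: "clock": time; "joints": joint angles; "dq": joint speeds; "tau": joint torques, N m; "eef_pos": TCP position; "ee_rot": TCP orientation; "ft_force": force on the tool from outside, world axes, zero at the start; "moment": the same for the moment, N m; "finger_gap": finger opening in m.
Only numpy, scipy, OpenCV 4.12 (cv2) and the standard library are available. Lean on these libraries where they do the work, as an engineer would, in place of code of your own. Each camera call takes 0.05 s, during which the arm holds its last target. There are 200 camera calls.

## Working session

There is one attempt and no reset: what is moved stays moved. The work goes in short steps, Python scripts to look and compute and a tool call to move; the robot and the scene stay as the last step left them, time stands still between calls to the robot, and variables do not carry over. Pictures are saved under pics/ and viewed, about 8 in all and at most 12, crops included, and the job is handed in when it is done.

Besides the shell and the picture viewer there is one more tool, called after "Call:" as name([rows], argument=value, ...), one row to a line, values as JSON. play_rows: Moves the arm, as the interface text tells. Its arguments: {"type":"object","properties":{"deltas":{"type":"array"},"hand":{"type":"number"},"force":{"type":"number"}},"required":["deltas"]}

```bash
mkdir -p pics; ls; python3 - <<'E'
from cell import env
import cv2,numpy as np
ims=[]
for n in("scene","side"):
    c=env.capture(n); cv2.imwrite(f"pics/{n}0.png",c["color"][...,::-1]); print(n,c["mtx"],c["position"],c["attitude"],[k for k in c])
    np.savez(f"{n}0.npz",**{k:np.array(v) for k,v in c.items()})
print(env.sense())
E
```

```text
pics
scene [[542.83056714   0.         270.67490038]
 [  0.         542.83056714 197.43161822]
 [  0.           0.           1.        ]] [-0.55891205 -1.05553632  0.88686957] [ 61.84208963   1.45061347 -47.72214305] ['color', 'mtx', 'position', 'attitude']
side [[543.77504597   0.         281.68863026]
 [  0.         543.77504597 207.84146346]
 [  0.           0.           1.        ]] [0.56912313 1.18344534 0.79919361] [ 59.40586023   0.94751153 178.41004673] ['color', 'mtx', 'position', 'attitude']
{'clock': 0.1, 'joints': array([-70.90369287,  23.94479907,  -0.59115201,  92.47876285,
         0.26917579,  63.63535591,  -3.03706158]), 'dq': array([-6.33983217e-02, -7.98866061e-02,  1.05662985e-02, -2.15302169e-01,
        2.31814543e-02, -2.01488799e-04,  7.64237029e-02]), 'tau': array([ 1.71547053e-03, -8.52577686e+01,  6.40683006e-01, -4.26683950e+01,
       -4.87506436e-02,  1.63822691e-02,  5.22780454e-05]), 'eef_pos': array([0.22869167, 0.58133976, 0.2049101 ]), 'ee_rot': array([-1.79942604e+02,  4.18499912e-03,  1.58526691e+02]), 'ft_force': array([-0.95442256, -0.22378127,  0.00436274]), 'moment': array([ 0.00841917, -0.01153088, -0.05865287]), 'finger_gap': 0.09365207123476713}
```

View pics/scene0.png

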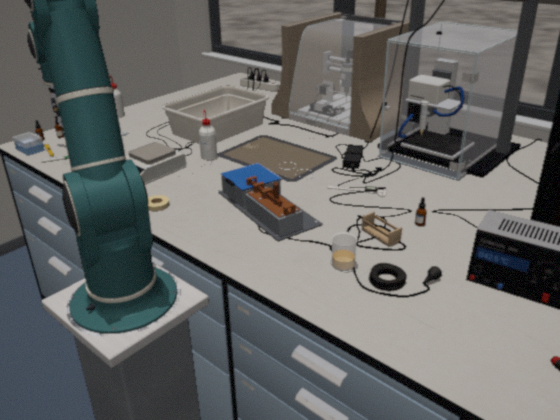

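View pics/side0.png

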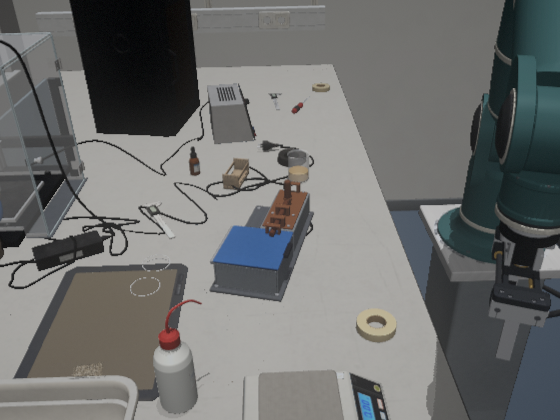

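The scene view shows the case at about (268,200), with the blue lid at (250,180) and the beaker at (344,252). In the side view the lid is at (255,250), the knob at about (288,188) and the beaker at (298,165), behind the knob. Next I'll take enlarged crops and plate corners.

```bash
cat > h.py <<'E'
import numpy as np,cv2
from scipy.spatial.transform import Rotation as R
def ray(c,u,v):
    K=c["mtx"];d=np.array([(u-K[0,2])/K[0,0],-(v-K[1,2])/K[1,1],-1.])
    return np.array(c["position"]),R.from_euler("xyz",c["attitude"],degrees=True).apply(d)
def onz(c,u,v,z):
    p,d=ray(c,u,v);return p+d*(z-p[2])/d[2]
def proj(c,P):
    q=R.from_euler("xyz",c["attitude"],degrees=True).inv().apply(np.array(P)-c["position"])
    K=c["mtx"];return np.array([K[0,0]*q[0]/-q[2]+K[0,2],-K[1,1]*q[1]/-q[2]+K[1,2]])
def tri(c1,p1,c2,p2):
    a,d=ray(c1,*p1);b,e=ray(c2,*p2);s=np.linalg.lstsq(np.c_[d,-e],b-a,rcond=None)[0]
    x,y=a+d*s[0],b+e*s[1];return (x+y)/2,np.linalg.norm(x-y)
E
python3 - <<'E'
from h import *
L=[dict(np.load(f"{n}0.npz")) for n in("scene","side")]
for c in L:
    h=cv2.cvtColor(c["color"],cv2.COLOR_RGB2HSV)
    m=cv2.inRange(h,(105,150,60),(125,255,255));
    n,l,s,ce=cv2.connectedComponentsWithStats(m)
    i=[k for k in range(1,n) if s[k,4]>300 and 150<ce[k][0]<350 and 150<ce[k][1]<300]
    for k in i:
        ct=cv2.findContours((l==k).astype('uint8'),0,2)[0][0]
        q=cv2.approxPolyDP(cv2.convexHull(ct),4,True)[:,0]
        print(s[k],[(tuple(p),onz(c,*p,0.08).round(3)[:2]) for p in q])
a=L[0]["color"][155:245,210:360];b=L[1]["color"][150:300,205:325]
a=cv2.resize(a,None,fx=5,fy=5,interpolation=2)[:, :];b=cv2.resize(b,None,fx=4,fy=4,interpolation=2)
cv2.imwrite("pics/a.png",a[...,::-1]);cv2.imwrite("pics/b.png",b[...,::-1])
E
```

```text
[223 164  56  26 664] [((np.int32(278), np.int32(178)), array([0.662, 0.048])), ((np.int32(241), np.int32(189)), array([0.524, 0.088])), ((np.int32(223), np.int32(174)), array([0.565, 0.216])), ((np.int32(257), np.int32(164)), array([0.699, 0.182]))]
```

View pics/a.png

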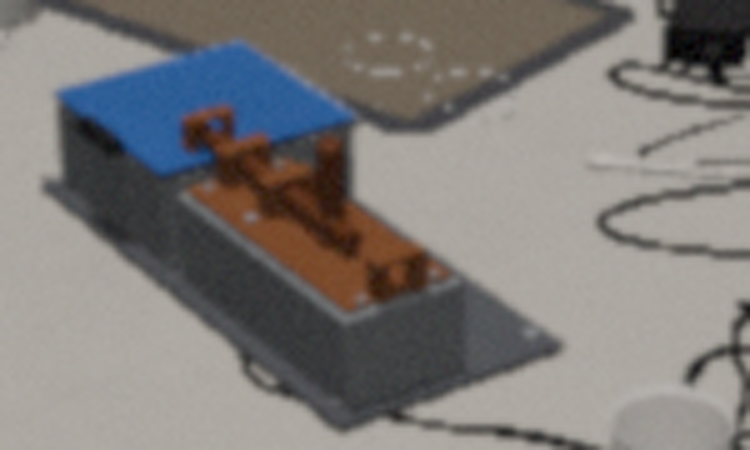

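View pics/b.png

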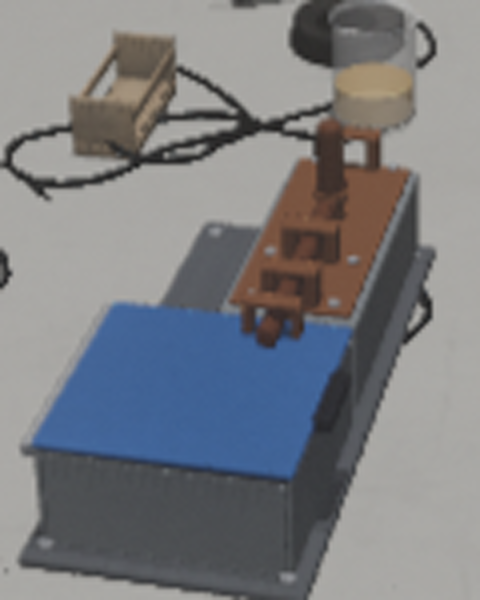

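The crops show the knob's top at scene px (276,183) and side px (287,182), standing between the second and third straps. Plate corners are clear in both views.

```bash
python3 - <<'E'
from h import *
S,D=[dict(np.load(f"{n}0.npz")) for n in("scene","side")]
loc=[];W=[]
for c,l in((S,[(278,240.6,-1,-1),(321.6,224.4,1,-1),(219,192.2,-1,1)]),(D,[(313,212.5,-1,-1),(256.8,206,1,-1),(210.5,290.7,1,1),(281.3,300,-1,1)])):
    for u,v,a,b in l:
        w=onz(c,u,v,.008);loc.append((a*.085,b*.195));W.append(w[:2]);print(a,b,w.round(3))
loc=np.array(loc);W=np.array(W)
a=loc-loc.mean(0);b=W-W.mean(0)
r,_=R.align_vectors(np.c_[b,0*b[:,0]],np.c_[a,0*a[:,0]]);y=r.as_euler("xyz")[2];t=W.mean(0)-r.as_matrix()[:2,:2]@loc.mean(0)
print("yaw",np.degrees(y),"org",t,"resid mm",((W-(loc@r.as_matrix()[:2,:2].T+t))*1e3).round(1).tolist())
k,e=tri(S,(276,183.5),D,(287.3,181.8));print("knob tri",k,e)
kl=r.inv().apply(k-[*t,0]);print("in case",kl)
for q in(onz(S,276,183.5,.144),onz(D,287.3,181.8,.144)):print("plane",q,r.inv().apply(q-[*t,0]))
print("bk",onz(S,344,267,0),onz(D,298,182,0))
for yy in(-.085,-.104,-.153):print(yy,r.apply([-.03,yy,.12])+[*t,0])
E
```

```text
-1 -1 [ 0.453 -0.135  0.008]
1 -1 [ 0.611 -0.177  0.008]
-1 1 [0.554 0.232 0.008]
-1 -1 [ 0.458 -0.124  0.008]
1 -1 [ 0.616 -0.169  0.008]
1 1 [0.718 0.207 0.008]
-1 1 [0.557 0.247 0.008]
yaw -15.100147731377698 org [0.58573204 0.03543908] resid mm [[0.4, -4.1], [-6.2, -2.2], [-0.1, -13.6], [4.9, 6.6], [-0.6, 5.8], [-1.0, 5.9], [2.6, 1.6]]
knob tri [ 0.53188168 -0.05906585  0.14312247] 0.0023946772485324733
in case [-0.02737182 -0.10527025  0.14312247]
plane [ 0.53251661 -0.05968278  0.144     ] [-0.0265981  -0.10570048  0.144     ]
plane [ 0.53111075 -0.05563307  0.144     ] [-0.02901039 -0.10215683  0.144     ]
bk [ 4.79255065e-01 -3.56646662e-01 -1.11022302e-16] [ 0.48928703 -0.32463937  0.        ]
-0.085 [ 0.53462479 -0.03881083  0.12      ]
-0.104 [ 0.52967516 -0.0571548   0.12      ]
-0.153 [ 0.51691031 -0.10446292  0.12      ]
```

Call:
play_rows([
  [2.2,-4.6,0,0,0,0.014],
  [2.2,-4.6,0,0,0,0.014],
  [2.2,-4.6,0,0,0,0.014],
  [2.2,-4.6,0,0,0,0.014],
  [2.2,-4.6,0,0,0,0.014],
  [2.2,-4.6,0,0,0,0.014],
  [2.2,-4.6,0,0,0,0.014],
  [2.2,-4.6,0,0,0,0.014],
], hand=-0.1, force=50)

```text
clock: 1.1
eef_pos: [0.4055, 0.2029, 0.2027]
ee_rot: [-179.8, -0.1, 165.5]
ft_force: [1.5, 0.3, -0.3]
finger_gap: 0.0423
```

Call:
play_rows([
  [2.2,-4.6,0.1,0,0,0],
  [2.2,-4.6,0.1,0,0,0],
  [2.2,-4.6,0,0,0,0],
  [2.2,-4.6,0,0,0,0],
  [2.2,-4.6,0,0,0,0],
  [1.5,-2.8,0,0,0,0],
  [0,0,0,0,0,0],
])

```text
clock: 1.98
eef_pos: [0.533, -0.0679, 0.2042]
ee_rot: [-179.7, -0.1, 165.2]
ft_force: [-0.1, 0.3, -0.4]
finger_gap: 0.0426
```

```bash
python3 - <<'E'
from h import *
from cell import env
s=env.sense();print(s["eef_pos"],s["ee_rot"],s["ft_force"])
c=env.capture("wrist");cv2.imwrite("pics/w1.png",c["color"][...,::-1]);np.savez("w1.npz",**{k:np.array(v) for k,v in c.items()})
print(c["position"],c["attitude"]);print(proj(c,[.531,-.057,.146]))
E
```

```text
[ 0.53298441 -0.06787161  0.20415203] [-1.79736882e+02 -1.16574764e-01  1.65232636e+02] [-0.09811228  0.27185834 -0.38866604]
[ 0.45815895 -0.04772587  0.3836209 ] [-15.2992931    0.24261397  75.24883957]
[295.24202727 220.20432222]
```

View pics/w1.png

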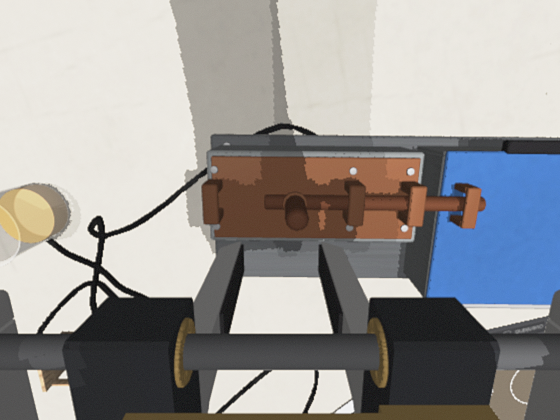

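The wrist view shows the knob's top at about (297,217), within 3 px of my prediction at (295,220). The bolt is parallel to the jaw axis, so I'll go down straddling the knob.

Call:
play_rows([
  [-0.3,1.2,0,0,0,0],
  [0,0,0,0,0,0],
  [0,0,-2.5,0,0,0],
  [0,0,-3,0,0,0],
  [0,0,-2.5,0,0,0],
  [0,0,-1,0,0,0],
  [0,0,0,0,0,0],
])

```text
clock: 2.9
eef_pos: [0.5287, -0.0469, 0.1131]
ee_rot: [-179.9, -0.1, 165.8]
ft_force: [0.5, -0.7, -0.1]
finger_gap: 0.0422
```

Call:
play_rows([
  [-0.13,-0.48,0,0,0,0],
  [-0.13,-0.48,0,0,0,0],
  [-0.13,-0.48,0,0,0,0],
  [-0.05,-0.2,0,0,0,0],
  [-0.05,-0.2,0,0,0,0],
])

```text
clock: 3.52
eef_pos: [0.5247, -0.0666, 0.1156]
ee_rot: [180.0, 0.1, 165.8]
ft_force: [1.7, 6.4, -1.4]
finger_gap: 0.0422
```

Call:
play_rows([
  [-0.08,-0.29,-0.1,0,0,0],
  [-0.08,-0.29,-0.1,0,0,0],
])

```text
clock: 3.78
eef_pos: [0.524, -0.0704, 0.1142]
ee_rot: [179.8, 0.2, 166.0]
ft_force: [1.1, 6.0, 5.4]
finger_gap: 0.0423
```

Call:
play_rows([
  [-0.08,-0.29,0,0,0,0],
  [-0.08,-0.29,0,0,0,0],
  [-0.08,-0.29,0,0,0,0],
])

```text
clock: 4.15
eef_pos: [0.5226, -0.076, 0.1142]
ee_rot: [179.6, 0.2, 166.1]
ft_force: [2.5, 6.1, -1.8]
finger_gap: 0.0421
```

Call:
play_rows([
  [-0.1,-0.39,0,0.004,0,0],
  [-0.1,-0.39,0,0.004,0,-0.005],
  [-0.1,-0.39,0,0,0,-0.005],
])

```text
clock: 4.53
eef_pos: [0.5202, -0.0842, 0.114]
ee_rot: [178.9, 0.1, 165.8]
ft_force: [1.2, 7.3, 0.0]
finger_gap: 0.0423
```

Call:
play_rows([
  [-0.1,-0.39,0,-0.008,0,0],
  [-0.1,-0.39,0,-0.008,0,0],
  [-0.1,-0.39,0,0,0,0],
])

```text
clock: 4.9
eef_pos: [0.5198, -0.0864, 0.1141]
ee_rot: [179.3, 0.3, 166.3]
ft_force: [6.9, 22.7, -5.1]
finger_gap: 0.0424
```

Call:
play_rows([
  [-0.09,-0.34,0,0,0,0],
  [-0.09,-0.34,0,0,0,0],
])

```text
clock: 5.15
eef_pos: [0.52, -0.0862, 0.114]
ee_rot: [178.9, 0.3, 166.6]
ft_force: [7.3, 18.3, -5.2]
finger_gap: 0.0424
```

Call:
play_rows([
  [-0.09,-0.34,0,0,0,0],
  [-0.09,-0.34,0,0,0,0],
])

```text
clock: 5.4
eef_pos: [0.5202, -0.0862, 0.1138]
ee_rot: [178.5, 0.4, 167.0]
ft_force: [6.8, 20.1, -3.6]
finger_gap: 0.0429
```

Call:
play_rows([
  [-0.09,-0.34,0,-0.015,0,-0.015],
  [-0.09,-0.34,0,-0.015,0,-0.015],
  [-0.09,-0.34,0,-0.01,0,-0.015],
])

```text
clock: 5.78
eef_pos: [0.5195, -0.0864, 0.1143]
ee_rot: [-179.9, 0.9, 164.9]
ft_force: [1.4, 19.4, 4.0]
finger_gap: 0.0424
```

Call:
play_rows([
  [0.16,0.58,0,0,0,0],
  [0.16,0.58,0,0,0,0],
  [0.16,0.58,0,0,0,0],
  [0.13,0.48,0,0,0,0],
  [0.1,0.39,0,0,0,0],
  [0.1,0.39,0,0,0,0],
])

```text
clock: 6.52
eef_pos: [0.5277, -0.0569, 0.1142]
ee_rot: [-179.7, 0.9, 164.8]
ft_force: [-1.8, -6.9, 1.3]
finger_gap: 0.0426
```

Call:
play_rows([
  [0.1,0.39,0,0,0.008,0],
  [0.1,0.39,0,0,0.008,0],
  [0.1,0.39,0,0,0,0],
])

```text
clock: 6.9
eef_pos: [0.5298, -0.0484, 0.114]
ee_rot: [-179.3, -0.1, 164.6]
ft_force: [-1.6, -6.4, 2.3]
finger_gap: 0.0423
```

Call:
play_rows([
  [0.1,0.39,0,0,0,0],
  [0.1,0.39,0,0,0,0],
])

```text
clock: 7.15
eef_pos: [0.5313, -0.0429, 0.114]
ee_rot: [-179.1, -0.1, 164.5]
ft_force: [-1.1, -6.5, 1.3]
finger_gap: 0.0422
```

Call:
play_rows([
  [0.1,0.39,0,0.008,0,0],
  [0.1,0.39,0,0.008,0,0.005],
])

```text
clock: 7.4
eef_pos: [0.5329, -0.0372, 0.1141]
ee_rot: [-179.9, -0.3, 164.7]
ft_force: [-3.1, -7.5, 4.7]
finger_gap: 0.0425
```

Call:
play_rows([
  [0.1,0.39,0,0,0,0],
  [0.1,0.39,0,0,0,0],
])

```text
clock: 7.65
eef_pos: [0.534, -0.0332, 0.1141]
ee_rot: [-179.6, -0.3, 164.4]
ft_force: [-5.2, -19.0, 2.6]
finger_gap: 0.0427
```

Jammed inward at 19 N, so I'll keep pressing.

Call:
play_rows([
  [0.1,0.36,0,0.01,0,0.012],
  [0.1,0.36,0,0.01,0,0.012],
])

```text
clock: 7.9
eef_pos: [0.5339, -0.0329, 0.1141]
ee_rot: [179.7, -0.8, 165.5]
ft_force: [-10.2, -18.8, 10.7]
finger_gap: 0.0423
```

Call:
play_rows([
  [0.1,0.36,0,0.01,0,0.012],
  [0.1,0.36,0,0.01,0,0.012],
])

```text
clock: 8.15
eef_pos: [0.5337, -0.0328, 0.1142]
ee_rot: [179.0, -1.1, 166.6]
ft_force: [-8.6, -18.6, 8.6]
finger_gap: 0.0426
```

Call:
play_rows([
  [-0.16,-0.58,0,-0.01,-0.01,-0.015],
  [-0.16,-0.58,0,-0.007,-0.009,-0.013],
  [-0.16,-0.58,0,0,0,0],
  [-0.13,-0.48,0,0,0,0],
  [-0.1,-0.39,0,0,0,0],
  [-0.1,-0.39,0,0,0,0],
  [-0.1,-0.39,0,0,0,0],
  [-0.1,-0.39,0,0,0,0],
])

```text
clock: 9.15
eef_pos: [0.5241, -0.0682, 0.1142]
ee_rot: [179.4, 0.2, 165.1]
ft_force: [1.9, 6.1, -0.5]
finger_gap: 0.0422
```

Call:
play_rows([
  [-0.1,-0.39,0,0,0,0],
  [-0.1,-0.39,0,0,0,0],
  [-0.1,-0.39,0,0,0,0],
  [-0.1,-0.39,0,0,0,0],
])

```text
clock: 9.65
eef_pos: [0.521, -0.0798, 0.1141]
ee_rot: [179.1, 0.1, 165.4]
ft_force: [1.8, 6.9, -0.6]
finger_gap: 0.0424
```

Call:
play_rows([
  [-0.1,-0.39,0,-0.008,0,0],
  [-0.1,-0.39,0,-0.008,0,0],
  [-0.1,-0.39,0,0,0,0],
])

```text
clock: 10.02
eef_pos: [0.5189, -0.0884, 0.1143]
ee_rot: [179.8, 0.4, 165.6]
ft_force: [1.7, 7.7, -0.5]
finger_gap: 0.0425
```

Call:
play_rows([
  [-0.1,-0.37,0,-0.006,0,0],
  [-0.1,-0.37,0,-0.006,0,0],
])

```text
clock: 10.28
eef_pos: [0.5179, -0.0921, 0.1144]
ee_rot: [-179.8, 0.5, 165.8]
ft_force: [5.5, 23.2, -0.8]
finger_gap: 0.0424
```

Call:
play_rows([
  [-0.1,-0.37,0,-0.006,0,-0.006],
  [-0.1,-0.37,0,-0.006,0,-0.006],
])

```text
clock: 10.52
eef_pos: [0.5179, -0.0922, 0.1145]
ee_rot: [-179.6, 0.7, 165.5]
ft_force: [4.2, 22.0, 0.2]
finger_gap: 0.0426
```

Jam advanced 6 mm as expected; back in again.

Call:
play_rows([
  [-0.1,-0.36,0,-0.002,0,-0.006],
  [-0.1,-0.36,0,-0.002,0,-0.006],
  [0.16,0.58,0,0,0.005,0],
  [0.16,0.58,0,0,0.005,0],
  [0.16,0.58,0,0,0,0],
  [0.13,0.48,0,0,0,0],
  [0.1,0.39,0,0,0,0],
  [0.1,0.39,0,0,0,0],
])

```text
clock: 11.52
eef_pos: [0.5259, -0.0627, 0.1144]
ee_rot: [-179.5, 0.2, 165.1]
ft_force: [-0.4, -6.5, -0.6]
finger_gap: 0.0423
```

Call:
play_rows([
  [0.1,0.39,0,0,0,0],
  [0.1,0.39,0,0,0,0],
  [0.1,0.39,0,0,0,0],
  [0.1,0.39,0,0.004,0,0],
])

```text
clock: 12.02
eef_pos: [0.5292, -0.0513, 0.1143]
ee_rot: [-179.4, 0.1, 164.9]
ft_force: [-1.8, -6.4, 0.7]
finger_gap: 0.0425
```

Call:
play_rows([
  [0.1,0.39,0,0.004,0,0],
  [0.1,0.39,0,0.004,0,0],
  [0.1,0.39,0,0.004,0,0],
])

```text
clock: 12.4
eef_pos: [0.5315, -0.0429, 0.1145]
ee_rot: [-179.9, -0.0, 164.7]
ft_force: [-2.3, -6.9, 1.6]
finger_gap: 0.0423
```

Call:
play_rows([
  [0.1,0.38,0,0.002,0,0],
  [0.1,0.38,0,0.002,0,0],
  [0.1,0.37,0,0.004,0,0],
])

```text
clock: 12.78
eef_pos: [0.5334, -0.0362, 0.1145]
ee_rot: [180.0, -0.2, 164.4]
ft_force: [-5.7, -19.3, 4.2]
finger_gap: 0.0423
```

Call:
play_rows([
  [0.1,0.37,0,0.002,0,0.004],
  [0.1,0.37,0,0.002,0,0.004],
])

```text
clock: 13.02
eef_pos: [0.5335, -0.0359, 0.1145]
ee_rot: [-179.8, -0.3, 164.5]
ft_force: [-6.6, -20.9, 4.9]
finger_gap: 0.0425
```

Call:
play_rows([
  [0.1,0.37,0,0.002,0,0.004],
  [0.1,0.37,0,0.002,0,0.004],
])

```text
clock: 13.28
eef_pos: [0.5334, -0.036, 0.1144]
ee_rot: [-179.6, -0.4, 164.6]
ft_force: [-6.4, -18.9, 6.1]
finger_gap: 0.0427
```

Jammed inward again. Next outward; the jam should be at y ≈ -0.098.

Call:
play_rows([
  [-0.16,-0.58,0,0,0,0.005],
  [-0.16,-0.58,0,0,0,0],
  [-0.16,-0.58,0,0,0,0],
  [-0.13,-0.48,0,0,0,0],
  [-0.1,-0.39,0,0,0,0],
  [-0.1,-0.39,0,0,0,0],
  [-0.1,-0.39,0,0,0,0],
  [-0.1,-0.39,0,0,0,0],
])

```text
clock: 14.28
eef_pos: [0.5238, -0.0712, 0.1143]
ee_rot: [-179.9, -0.4, 165.1]
ft_force: [1.4, 6.9, -1.2]
finger_gap: 0.0426
```

Call:
play_rows([
  [-0.1,-0.39,0,-0.004,0,0],
  [-0.1,-0.39,0,-0.004,0,0],
  [-0.1,-0.39,0,-0.004,0,0],
  [-0.1,-0.39,0,-0.004,0,0],
  [-0.1,-0.39,0,-0.004,0,0],
])

```text
clock: 14.9
eef_pos: [0.5201, -0.0854, 0.1145]
ee_rot: [-179.1, -0.1, 165.4]
ft_force: [1.9, 6.9, -0.0]
finger_gap: 0.0425
```

Call:
play_rows([
  [-0.1,-0.38,0,-0.004,0,0],
  [-0.1,-0.38,0,-0.004,0,0],
  [-0.1,-0.38,0,-0.004,0,0],
])

```text
clock: 15.28
eef_pos: [0.5179, -0.0936, 0.1146]
ee_rot: [-178.6, 0.1, 165.6]
ft_force: [0.8, 5.7, 1.7]
finger_gap: 0.0424
```

Call:
play_rows([
  [-0.1,-0.37,0,0.008,0,0],
  [-0.1,-0.37,0,0.005,0,0],
  [-0.1,-0.37,0,0,0,-0.003],
])

```text
clock: 15.65
eef_pos: [0.5157, -0.1016, 0.1144]
ee_rot: [-179.6, -0.1, 165.7]
ft_force: [2.2, 5.0, -0.3]
finger_gap: 0.0425
```

Call:
play_rows([
  [-0.1,-0.37,0,0,0,-0.005],
  [-0.1,-0.37,0,0,0,-0.005],
])

```text
clock: 15.9
eef_pos: [0.5139, -0.1075, 0.1143]
ee_rot: [-179.7, -0.1, 165.2]
ft_force: [0.7, 5.5, 0.2]
finger_gap: 0.0422
```

Past the old jam at friction level, so it runs. Now to the end stop.

Call:
play_rows([
  [-0.1,-0.37,0,0,0,-0.002],
  [-0.1,-0.37,0,0,0,-0.002],
  [-0.1,-0.37,0,0,0,0],
])

```text
clock: 16.27
eef_pos: [0.5123, -0.1135, 0.1142]
ee_rot: [179.9, -0.1, 165.2]
ft_force: [9.1, 28.4, -3.1]
finger_gap: 0.0426
```

Call:
play_rows([
  [-0.09,-0.34,0,0,0,0],
  [-0.09,-0.34,0,0,0,0],
])

```text
clock: 16.52
eef_pos: [0.5125, -0.1133, 0.1141]
ee_rot: [179.5, -0.1, 165.6]
ft_force: [5.9, 18.2, -3.0]
finger_gap: 0.0427
```

Call:
play_rows([
  [0.13,0.48,0,0,0,0],
  [0.1,0.39,0,0,0,0],
  [0,0,0,0,0,0],
  [0,0,2,0,0,0],
  [0,0,3,0,0,0],
  [0,0,4,0,0,0],
  [0,0,4,0,0,0],
  [0,0,0,0,0,0],
])

```text
clock: 17.52
eef_pos: [0.5135, -0.1061, 0.2477]
ee_rot: [179.6, -0.2, 165.5]
ft_force: [0.3, -0.3, -0.7]
finger_gap: 0.0422
```

```bash
python3 - <<'E'
from h import *
from cell import env
s=env.sense();print(s["eef_pos"],s["ft_force"])
c=env.capture("scene")["color"];d=env.capture("side")["color"]
a=cv2.resize(c[130:290,190:420],None,fx=1.7,fy=1.7);b=cv2.resize(d[130:290,160:390],None,fx=1.7,fy=1.7)
cv2.imwrite("pics/end.png",np.hstack([a,b])[...,::-1])
E
```

```text
[ 0.5135199  -0.10608192  0.2477437 ] [ 0.3296531  -0.28812641 -0.69797049]
```

View pics/end.png

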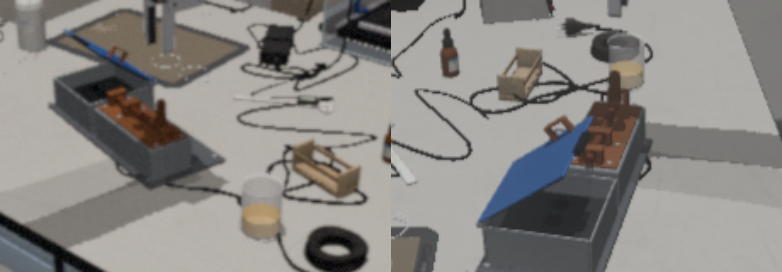

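The lid stands ajar and the knob sits by the last strap. The bystanders are where they were, and the gripper is well above everything.

```bash
python3 -c "
from cell import env
print(env.job_done())"
```

```text
the job is handed in; nothing more can be done
None
```

The bolt is worked loose and fully drawn, and the blue lid has sprung ajar. I handed the job in at about 17.6 s of the 64 s allowed.

- **Strokes:** With the open fingers straddling the knob, I did two out-and-in pairs. At each jam I pressed at about 18–25 N. The second outward jam came about 6 mm further out, as described. On the third outward stroke the bolt ran at friction level (about 5–7 N) to the end stop.
- **Force:** The highest wrist reading I saw was about 30 N, when the bolt met the end stop. That is a little above the 15–25 N band for the strokes, but well under the 60 N limit. Readings come only at the end of each move, so brief peaks in between were not seen.
- **Creep:** I saw little or none of the 2–4 mm creep (under 0.5 mm) while pressing on the jams.
- **Last checks:** The final pictures show the lid open and the knob near the last strap. The beaker, rack and tape look undisturbed, judged by eye only. The gripper was clear above everything, with the wrist force near zero.

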